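Lay out the ink painter's place

ROBOT

A 7-joint arm with a two-finger parallel gripper is mounted at the origin on the work surface. World frame = base frame: x ahead of the robot, y to its left, z up, the work surface at z = 0. Lengths are in mm, angles in rad, forces in N, time in s.
With the tool pointing down it reaches from about 400 to 850 mm from the base axis. Payload 4.5 kg.
Tool frame: the origin (TCP) lies midway between the tips of the shut fingers; the grasp point (between the pads) lies manip.grasp_offset behind it (manip.grasp_offset is the distance from the TCP to the grasp point, in mm); z points along the fingers, y is the direction in which the jaws open and shut (so a half turn about z gives the same grasp; the last joint's range is limited). The gripper opens to 88 mm and grips with 3 to 60 N. Pads are 18 mm wide; open, the fingers measure 123 mm over their backs; the gripper's body (75 mm by 187 mm) begins 45 mm behind the grasp point.
Start: joints at [1.383, 0.689, -0.195, 1.565, 0.157, 0.902, -0.215], TCP at [137.519, -609.707, 238.743] pointing down, gripper open.
Joint ranges: [-3.01, 3.01], [-0.46, 2.08], [-1.47, 1.51], [0.13, 2.56], [-1, 4.14], [0.04, 2.09], [-2.66, 2.66]. Speed limits (rad/s): [2.57, 2.57, 3.14, 3.14, 3.14, 3.14, 3.14].

INTERFACE

Orientations are given as a 3x3 rotation matrix whose columns are the frame's x, y, z axes.
In Python, from plant import readout, camera, camera_info, manip gives the robot as it stands. The module is installed in compiled form; this text tells all that it offers.
- The arm moves only by the tool move_arm, never from a script. Its argument "rows" is a list that holds one entry, the list of rows, each a list of 7 numbers: the shift along the tool's x, y, z in cm, then the turn, a rotation vector about the tool's x, y, z in rad, then the opening, from -1 (shut) to 1 (fully open). A call has 1 to 10 rows; each row is the pose to reach, as a shift and turn from the pose commanded when the call began, along the tool's axes at that moment; what a row does not reach only later rows make up. A row lasts 1/8 s, in which the tool goes at most 62.5 mm and 10.7 degrees, less where a joint would pass 70% of its speed; a pose out of reach is approached as far as the arm can. A call with a gripper value outside its range is refused whole. The fingers move at their own pace and stop on an object; "grip_force" is the grip in N (left out, the last holds). Time passes only in rows, so rows that repeat a pose let the fingers close. It gives the time, the measured TCP pose, the force and the opening at its end, in the units of the state.
- readout.get_obs(): the state, without advancing time (a new reading comes with each control period).
- camera(name): name is "side" or "top" or "wrist"; returns the picture (480x640x3 uint8, red, green, blue); there is no depth.
- camera_info(name): a dict with "mtx" (3x3 intrinsics, pixels), "rvec" (rotation vector, rad) and "tvec" (3), from world to camera coordinates, as OpenCV has them. Camera axes: x right, y down, z forward; pixel columns grow to the right and rows downward; lengths in mm; the calibration is good to about 2 mm. A picture is of the moment at which its call begins: read the wrist's pose just before it. camera_info takes no time and is no camera call; for the wrist camera it gives the pose at the moment of the call.
- manip.sign_off(): hands the job in, once; it reports no verdict.
The state is a dict: "clock": time; "qpos": joint angles; "joint_velocities": joint speeds; "joint_efforts": joint torques, N m; "tcp_pos": TCP position; "tool_rot": TCP orientation; "wrist_force": force on the tool from outside, world axes, zero at the start; "ft_torque": the same for the moment, N m; "gripper_width": opening from 0.0 (shut) to 1.0 (fully open).
Only numpy, scipy, OpenCV 4.12 (cv2) and the standard library are available. Lean on these libraries where they do the work, as an engineer would, in place of code of your own. Each camera call takes 0.05 s, during which the arm holds its last target. There are 200 camera calls.

TASK

Make the painter's place ready. First weight the blank sheet: lay the dark wooden paperweight bar on it, centred along and just inside the edge farthest from the robot. Then, in any order, lay the brush in the middle pair of notches of the brush rest, lay the black ink stick lengthwise in the middle of the small ink-stick stand, and stand the porcelain water pot about two centimetres behind the inkstone (its well end, away from the robot) on the inkstone's centre line; set each thing down without dropping it, let go of it, and leave the red ink stick and the teal colour dish where they are.

Things in the scene. Friction and masses are not known exactly. Their poses are not given: they have to be found in the camera images.
- bar_mid (a point): Loose paperweight: dark reddish-brown wooden bar with two brass bands and a brass line on top, 160 long x 30 wide x 20 mm high, 0.25 to 0.5 kg, lying on the table. The point is its centre, half-way up (10 mm above its underside); its x axis runs along its length, y across its width, z up.
- brush_mid (a point): Loose brush lying on the table: bamboo handle, dark ferrule, brown hair; 200 mm long (plus a 6 mm red loop at the butt), 11 mm thick, 0.03 kg; it does not roll. The point is the middle of its length (on the handle, near its centre of mass), 5.5 mm above its underside; x runs along it towards the hair (which may point either way on the rest).
- blackstick_mid (a point): Loose BLACK ink stick with a thin gold frame on top, 76 long x 20 wide x 10 mm high, lying flat on the table. The point is its centre, half-way up (5 mm above its underside); x along its length, y across its width.
- waterpot_mid (a point): Loose water pot: closed white porcelain cylinder with two thin blue rings and a short shoulder and neck on top, 42 mm in diameter, 40 mm high in all (straight wall up to 31 mm), 0.06 to 0.13 kg, standing upright. The point is its centre, half-way up (20 mm above its underside); z is up.
- redstick_mid (a point): Loose RED (vermilion) ink stick, the same size and shape as the black one (76 x 20 x 10 mm). To be left where it is. The point is its centre, half-way up; x along its length.
- colourdish_mid (a point): Loose small white colour dish with a dry teal pigment cake in it, 62 mm across, 18 mm high. To be left where it is. The point is its centre, half-way up. (Other dishes with other colours are fixed dressing.)
- sheet: Blank white sheet of paper, fixed, under 2 mm thick, lying on the beige felt (for setting down, count its surface as table height, z = 0): 180 mm along its x axis, 220 mm along its y axis. Origin: its centre. Its x axis points away from the robot, so the far edge is at x = +90 mm and runs along its y axis.
- inkstone: Inkstone, fixed: dark grey slab with a rim, 130 long (x) x 85 wide (y) x 26 mm high, raised grinding field at the end near the robot, sunken black well at the far end. Origin: centre of its underside, at table height. x points to the well end, away from the robot; the far end face is at x = +65 mm. The water pot belongs on the table behind it.
- brushrest: Brush rest, fixed, honey-coloured wood: base 112 (x) x 86 (y) x 8 mm, two bridges 10 mm thick at x = -45 and +45 mm. Each has three 20 mm notches between round teeth: notch floors 28 mm, tooth tops 34 mm above the table, the middle notches at y = 0. A brush lies level across both bridges along x; between them is free space down to the base. Origin: centre of its underside, at table height.
- inkrest: Ink-stick stand, fixed: small brown wooden bench with a flat top, 92 mm long (its y axis) x 44 mm wide (its x axis), the top 22 mm above the table. Origin: the centre of its underside, at table height. An ink stick lies lengthwise along its y axis.
Not all that is in view belongs to the job. Leave any blue look-alike of the part that bears blackstick_mid alone.

How it is judged:
By the outcome, as a careful person would: the job done as asked, in the order asked, and still so for the second after the job is handed in, with the robot touching nothing.
It also fails if it takes over 112 s, if anything falls off the work surface, if the arm or the gripper's body presses on something with over 40 N, if the wrist force passes 120 N, or if a joint passes its speed limit or range.

## Working session

There is one attempt and no reset: what is moved stays moved. The work goes in short steps, Python scripts to look and compute and a tool call to move; the robot and the scene stay as the last step left them, time stands still between calls to the robot, and variables do not carry over. Pictures are saved under pics/ and viewed, about 12 in all and at most 16, crops included, and the job is handed in when it is done.

Besides the shell and the picture viewer there is one more tool, called after ">>>" by a JSON object that holds its "fn" and its "kwargs", one argument or row to a line. move_arm: Moves the arm, as the interface text tells. Its arguments: {"type":"object","properties":{"rows":{"type":"array","items":{"type":"array","items":{"type":"array","items":{"type":"number"}}}},"grip_force":{"type":"number"}},"required":["rows"]}

```bash
mkdir -p pics; cat > h.py <<'E'
import numpy as np, cv2
from plant import readout, camera, camera_info, manip
def snap(n,f):
    ci=camera_info(n); im=camera(n); cv2.imwrite('pics/'+f+'.png',im[:,:,::-1]); np.savez('pics/'+f,**{k:np.array(ci[k],float) for k in('mtx','rvec','tvec')}); return im,ci
def load(f): return dict(np.load('pics/'+f+'.npz'))
def w(ci,u,v,z):
    R=cv2.Rodrigues(np.array(ci['rvec'],float))[0];t=np.array(ci['tvec'],float).ravel()
    d=R.T@np.linalg.inv(np.array(ci['mtx'],float))@np.array([u,v,1.]);c=-R.T@t
    return np.round(c+d*(z-c[2])/d[2],1)
E
python3 - <<'E'
from h import *
o=readout.get_obs();print(o,manip.grasp_offset)
for n in('top','side'):
    im,ci=snap(n,n); R=cv2.Rodrigues(np.array(ci['rvec'],float))[0];print(n,-R.T@np.array(ci['tvec']).ravel(),ci['mtx'])
E
```

```text
{'clock': 0.0, 'qpos': array([ 1.38281436,  0.68998061, -0.19454908,  1.5663339 ,  0.1573351 ,
        0.90247505, -0.21512187]), 'joint_velocities': array([-2.59476053e-04, -7.94402639e-04,  4.61062215e-04,  1.65685561e-04,
       -1.02198549e-04, -8.88911887e-04, -1.85211898e-05]), 'joint_efforts': array([-2.05783813e-04, -5.27566981e+01, -1.26699541e+00, -1.53433943e+01,
       -5.26370213e-02,  6.43874315e-03,  1.84394326e-04]), 'tcp_pos': array([ 137.30726873, -609.09552198,  237.91572453]), 'tool_rot': array([[ 9.75482752e-01,  2.20075273e-01, -5.23995129e-04],
       [ 2.20075857e-01, -9.75481242e-01,  1.72121233e-03],
       [-1.32351145e-04, -1.79433162e-03, -9.99998381e-01]]), 'wrist_force': array([ 0.75765628,  0.82471176, -0.6541846 ]), 'ft_torque': array([-0.01123506, -0.01573157,  0.02760534]), 'gripper_width': 0.996029105765429} 18.700000000000003
top [357.20376041  14.40746547 782.7431627 ] [[433.44507654   0.         313.8770849 ]
 [  0.         433.44507654 233.38165965]
 [  0.           0.           1.        ]]
side [479.29040578 734.7133706  461.86517661] [[440.992816     0.         327.34149148]
 [  0.         440.992816   239.15223528]
 [  0.           0.           1.        ]]
```

View pics/top.png

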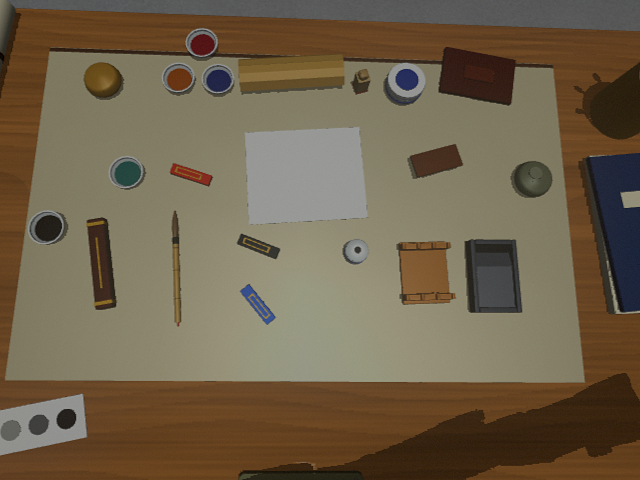

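View pics/side.png

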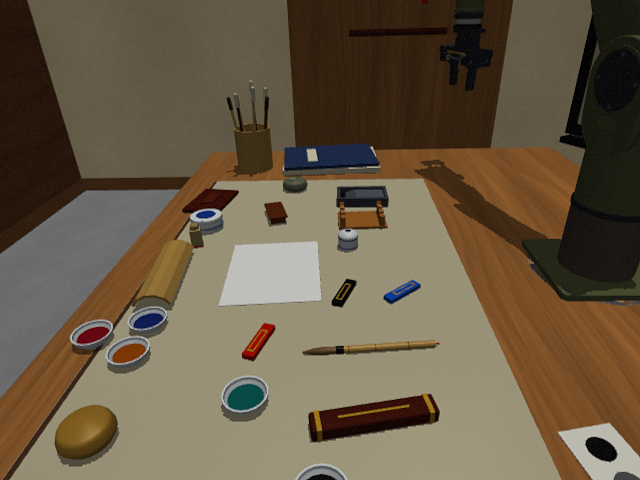

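The top view shows the bar at (100,263), brush at (177,265), black stick at (259,246) (look-alikes: blue at (258,304), red at (191,175)) and pot at (356,251). It also shows the sheet at (306,175), stand at (435,161), brush rest at (425,272), inkstone at (494,276) and teal dish at (127,172). The side view agrees. For the bar, the things that could be mistaken are the bamboo roll (290,73) and the dark box (478,75); the one with two brass bands is at (100,263).

```bash
python3 - <<'E'
from h import *
im=cv2.imread('pics/top.png');ci=load('top')
rois=dict(bar=(80,210,125,316,20),brush=(165,205,190,330,7),black=(230,228,288,264,10),pot=(338,232,376,270,31),sheet=(235,118,378,232,0),stone=(462,232,528,318,26),rest=(394,236,460,308,20),stand=(402,140,470,182,22),red=(165,158,218,190,10),teal=(105,152,148,192,18))
lab=cv2.cvtColor(im,cv2.COLOR_BGR2LAB).astype(float)
ov=im.copy()
for k,(a,b,c,d,z) in rois.items():
    L=lab[b:d,a:c]; bd=np.concatenate([L[0],L[-1],L[:,0],L[:,-1]]); D=np.linalg.norm(L-np.median(bd,0),axis=2)
    m=(D>(28 if k!='sheet' else 18)).astype(np.uint8)
    n,l,s,_=cv2.connectedComponentsWithStats(m); i=1+np.argmax(s[1:,4]); cs,_=cv2.findContours((l==i).astype(np.uint8),cv2.RETR_EXTERNAL,cv2.CHAIN_APPROX_NONE)
    cc=max(cs,key=cv2.contourArea)+np.array([a,b]); r=cv2.minAreaRect(cc.astype(np.float32)); bx=cv2.boxPoints(r)
    cv2.drawContours(ov,[cc],-1,(0,255,0),1)
    P=np.array([w(ci,u,v,z)[:2] for u,v in bx]); e=[P[1]-P[0],P[2]-P[1]]; e.sort(key=np.linalg.norm)
    print(k,np.round(r[0],1),'ctr',P.mean(0).round(1),'size',[round(np.linalg.norm(x),1) for x in e],'long ang',round(np.degrees(np.arctan2(e[1][1],e[1][0])),1))
cv2.imwrite('pics/ov.png',cv2.resize(ov[110:330,75:535],(800,383),interpolation=cv2.INTER_CUBIC))
E
```

```text
bar [101.  263.2] ctr [444.3 354. ] size [np.float64(38.1), np.float64(162.2)] long ang -168.9
brush [175.9 268. ] ctr [440.  228.6] size [np.float64(12.6), np.float64(207.2)] long ang -174.3
black [258.  245.9] ctr [478.9  84.5] size [np.float64(21.6), np.float64(77.3)] long ang -110.9
pot [351.2 253.7] ctr [464.2 -80.8] size [np.float64(31.2), np.float64(43.9)] long ang -144.5
sheet [305.2 175.3] ctr [6.183e+02 6.000e-01] size [np.float64(183.0), np.float64(229.7)] long ang -85.4
stone [492.3 275.7] ctr [ 430.2 -333. ] size [np.float64(100.6), np.float64(134.6)] long ang 178.4
rest [425.4 272.1] ctr [ 435.3 -215. ] size [np.float64(102.4), np.float64(112.9)] long ang -179.3
stand [434.4 161.2] ctr [ 642.1 -239.6] size [np.float64(47.7), np.float64(101.6)] long ang -73.2
red [190.6 174.4] ctr [610.3 212.5] size [np.float64(22.2), np.float64(78.8)] long ang -108.0
teal [127.3 172.8] ctr [608.4 324. ] size [np.float64(56.9), np.float64(62.2)] long ang -133.8
```

View pics/ov.png

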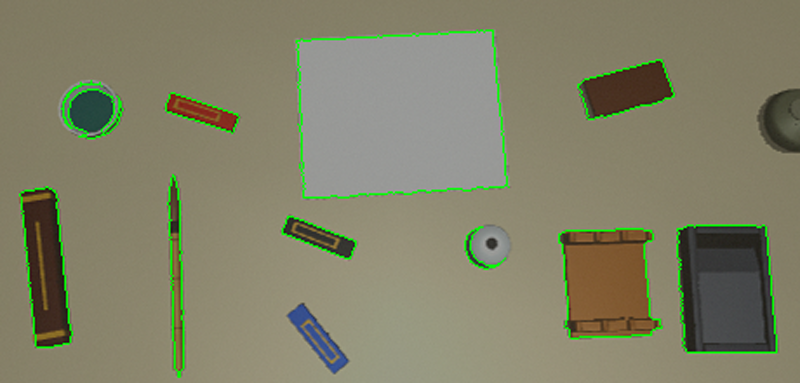

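```bash
cat > fit.py <<'E'
from h import *
from scipy.optimize import minimize
def box(l,wd,h,z0=0): return np.array([[x*l/2,y*wd/2,z] for x in(-1,1) for y in(-1,1) for z in(z0,z0+h)])
def cyl(r,h,z0=0): a=np.linspace(0,6.28,40); return np.array([[r*np.cos(t),r*np.sin(t),z] for t in a for z in(z0,z0+h)])
RR=np.vstack([box(112,86,8),box(100,86,34)])
M=dict(bar=box(160,30,20),brush=np.vstack([box(206,11,10)]),black=box(76,20,10),pot=np.vstack([cyl(21,31),cyl(10,40)]),sheet=box(180,220,0.5),stone=box(130,85,26),rest=RR,stand=box(44,92,22))
def proj(ci,P,p):
    c,s=np.cos(p[2]),np.sin(p[2]); Q=P@np.array([[c,s,0],[-s,c,0],[0,0,1]])+[p[0],p[1],0]
    return cv2.projectPoints(Q,ci['rvec'],ci['tvec'],ci['mtx'],None)[0].reshape(-1,2)
def fit(ci,hull,P,p0,k=6,spread=(6,6,.08)):
    o=hull.reshape(-1,2).min(0)-15; S=((hull.reshape(-1,2).max(0)-o+15)*k).astype(int)
    def ras(pts):
        im=np.zeros((S[1],S[0]),np.uint8); h=cv2.convexHull(pts.astype(np.float32)); cv2.fillConvexPoly(im,np.round((h-o+.5)*k*16).astype(np.int32),1,shift=4); return im
    A=ras(hull.reshape(-1,2))
    def f(p):
        B=ras(proj(ci,P,p)); return 1-(A&B).sum()/max(1,(A|B).sum())
    sm=np.array([p0]+[np.array(p0)+np.eye(3)[i]*spread[i] for i in range(3)])
    r=minimize(f,p0,method='Nelder-Mead',options=dict(initial_simplex=sm,xatol=.02,fatol=1e-5)); return r.x,1-r.fun
def mask(im,roi,th):
    a,b,c,d=roi; L=cv2.cvtColor(im,cv2.COLOR_BGR2LAB).astype(float)[b:d,a:c]
    bd=np.concatenate([L[0],L[-1],L[:,0],L[:,-1]]); m=(np.linalg.norm(L-np.median(bd,0),axis=2)>th).astype(np.uint8)
    n,l,s,_=cv2.connectedComponentsWithStats(m); i=1+np.argmax(s[1:,4]); cs,_=cv2.findContours((l==i).astype(np.uint8),cv2.RETR_EXTERNAL,cv2.CHAIN_APPROX_NONE)
    c=max(cs,key=cv2.contourArea).reshape(-1,2)+np.array([a,b])
    return np.vstack([c+np.array(q) for q in((-.5,-.5),(.5,.5),(-.5,.5),(.5,-.5))])
E
python3 - <<'E'
from fit import *
im=cv2.imread('pics/top.png');ci=load('top')
rois=dict(bar=((80,210,125,316),28,(444,354,.1)),brush=((165,205,190,330),28,(440,228,.04)),black=((230,228,288,264),28,(479,84,1.2)),pot=((338,232,376,270),14,(466,-82,0)),sheet=((235,118,378,232),18,(618,0,.05)),stone=((462,232,528,318),28,(430,-330,.03)),rest=((394,236,460,308),28,(435,-215,.03)),stand=((402,140,470,182),28,(642,-240,-.25+.5)))
for k,(r,t,p) in rois.items():
    h=mask(im,r,t); print(k,*[np.round(q,3) for q in fit(ci,h,M[k],p)])
E
```

```text
bar [4.44825e+02 3.58231e+02 2.00000e-01] 0.968
brush [4.39154e+02 2.28902e+02 1.00000e-01] 0.901
black [479.577  84.749   1.245] 0.883
pot [ 4.6994e+02 -8.9740e+01  2.4000e-02] 0.885
sheet [6.18982e+02 1.85100e+00 7.60000e-02] 0.978
stone [ 430.293 -337.835    0.   ] 0.961
rest [ 4.35873e+02 -2.15415e+02  5.80000e-02] 0.939
stand [ 6.45706e+02 -2.42574e+02  2.88000e-01] 0.97
```

```bash
cat >> h.py <<'E'
def to(x,y,z,yaw,grasp=True):
    "shift (cm) & turn in tool axes to get grasp point (or TCP) at x,y,z, tool x at yaw"
    o=readout.get_obs();R=o['tool_rot'];c,s=np.cos(yaw),np.sin(yaw)
    T=np.array([[c,s,0],[s,-c,0],[0,0,-1.]]); t=np.array([x,y,z-(manip.grasp_offset if grasp else 0)])
    d=R.T@(t-o['tcp_pos'])/10; r=cv2.Rodrigues(R.T@T)[0].ravel()
    print('t',round(o['clock'],2),'tcp',o['tcp_pos'].round(1),'yaw',round(float(np.arctan2(R[1,0],R[0,0])),3),'| shift cm',d.round(2),'turn',r.round(3),'rows>=',round(np.linalg.norm(d)/6.25,1))
E
python3 - <<'E'
from h import *
ci=camera_info('wrist');R=cv2.Rodrigues(np.array(ci['rvec'],float))[0];o=readout.get_obs()
print(o['tool_rot'].T@(-R.T@np.array(ci['tvec'],float).ravel()-o['tcp_pos']),(o['tool_rot'].T@R.T).round(2),ci['mtx'])
to(480,-300,300,.06,False)
E
```

```text
[  75.73342887    1.04008472 -146.73259804] [[ 0.   -0.96 -0.29]
 [ 1.    0.   -0.  ]
 [ 0.   -0.29  0.96]] [[395.90260162   0.         323.53769303]
 [  0.         395.90260162 247.08478669]
 [  0.           0.           1.        ]]
t 0.1 tcp [ 137.3 -609.1  238. ] yaw 0.222 | shift cm [ 40.23 -22.63  -6.17] turn [-0.002  0.     0.162] rows>= 7.5
```

```bash
python3 -c "
from h import *
to(500,-225,240,0.1,False)"
```

```text
t 0.1 tcp [ 137.3 -609.1  238. ] yaw 0.222 | shift cm [ 43.83 -29.49  -0.16] turn [-0.002  0.     0.122] rows>= 8.5
```

>>> {"fn": "move_arm", "kwargs": {
  "rows": [
    [[43.8, -29.5, -0.2, 0, 0, 0.12, 1], [43.8, -29.5, -0.2, 0, 0, 0.12, 1], [43.8, -29.5, -0.2, 0, 0, 0.12, 1], [43.8, -29.5, -0.2, 0, 0, 0.12, 1], [43.8, -29.5, -0.2, 0, 0, 0.12, 1], [43.8, -29.5, -0.2, 0, 0, 0.12, 1], [43.8, -29.5, -0.2, 0, 0, 0.12, 1], [43.8, -29.5, -0.2, 0, 0, 0.12, 1], [43.8, -29.5, -0.2, 0, 0, 0.12, 1], [43.8, -29.5, -0.2, 0, 0, 0.12, 1]]
  ],
  "grip_force": 20
}}

```text
clock: 1.35
tcp_pos: [501.4, -222.9, 240.4]
tool_rot: [[0.994, 0.107, 0.0], [0.107, -0.994, 0.001], [0.001, -0.001, -1.0]]
wrist_force: [-0.1, -0.4, -0.3]
gripper_width: 0.998
```

```bash
python3 - <<'E'
from h import *
o=readout.get_obs();print(o['clock'],o['tcp_pos'],np.abs(o['joint_velocities']).max())
snap('wrist','w1')
to(445,340,250,.2,False)
E
```

```text
1.35 [ 501.41525132 -222.86183974  240.37200128] 0.060824830248078186
t 1.4 tcp [ 499.7 -225.2  240.3] yaw 0.103 | shift cm [  0.4  -56.78  -0.96] turn [-0.     0.001 -0.097] rows>= 9.1
```

View pics/w1.png

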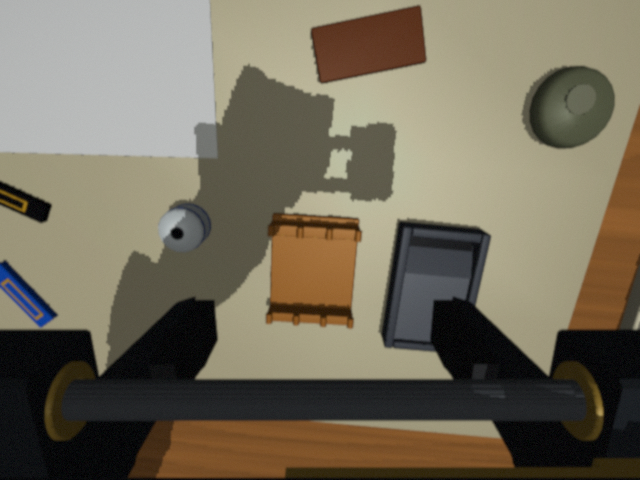

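Wrist view: stand at (369,45), pot neck at (177,233), brush rest at (314,270), and inkstone with its well end up at (445,230). The gripper shadow lies between them. I'll cross-check against the top fits.

```bash
python3 - <<'E'
from fit import *
im=cv2.imread('pics/w1.png');ci=load('w1')
print('standtop',[list(w(ci,u,v,22)[:2]) for u,v in((312,28),(418,7),(426,60),(322,82))])
print('pot neck',w(ci,177,233,40))
print('stone far rim',w(ci,398,220,26),w(ci,490,236,26),'near left',w(ci,385,345,26))
hsv=cv2.cvtColor(im,cv2.COLOR_BGR2HSV)
def cm(roi,lo,hi):
    a,b,c,d=roi;m=cv2.inRange(hsv[b:d,a:c],lo,hi);n,l,s,_=cv2.connectedComponentsWithStats(m);i=1+np.argmax(s[1:,4]);y,x=np.where(l==i);c=np.c_[x,y]+[a,b];return np.vstack([c+np.array(q) for q in((-.5,-.5),(.5,.5),(-.5,.5),(.5,-.5))]).astype(np.float32)
h=cm((300,0,440,95),(0,110,30),(18,255,255));print('stand',h.min(0),h.max(0),*fit(ci,h,M['stand'],(645,-242,.28),4))
h=cm((255,200,370,335),(3,120,30),(22,255,255));print('rest',h.min(0),h.max(0),*fit(ci,h,M['rest'],(436,-215,.05),4))
for n,p in dict(stand=(645.7,-242.6,.288),rest=(435.9,-215.4,.058),stone=(430.3,-337.8,0.03),pot=(470,-89.7,0)).items():
    cv2.polylines(im,[cv2.convexHull(proj(ci,M[n],p).astype(np.float32)).astype(np.int32)],1,(0,255,0),1)
cv2.imwrite('pics/w1o.png',cv2.resize(im[0:360,140:500],(720,720))[:600])
E
```

```text
standtop [[np.float64(651.9), np.float64(-197.4)], [np.float64(676.3), np.float64(-281.6)], [np.float64(638.2), np.float64(-295.2)], [np.float64(611.8), np.float64(-210.0)]]
pot neck [469.5 -92.8  40. ]
stone far rim [ 500.1 -293.3   26. ] [ 494.2 -382.3   26. ] near left [ 367.9 -301.5   26. ]
stand [311.5   5.5] [425.5  81.5] [ 6.44137083e+02 -2.45415621e+02  2.93299526e-01] 0.9310517389974701
rest [265.5 212.5] [360.5 327.5] [ 4.35235015e+02 -2.18797445e+02  4.74707613e-02] 0.9866000566021484
```

View pics/w1o.png

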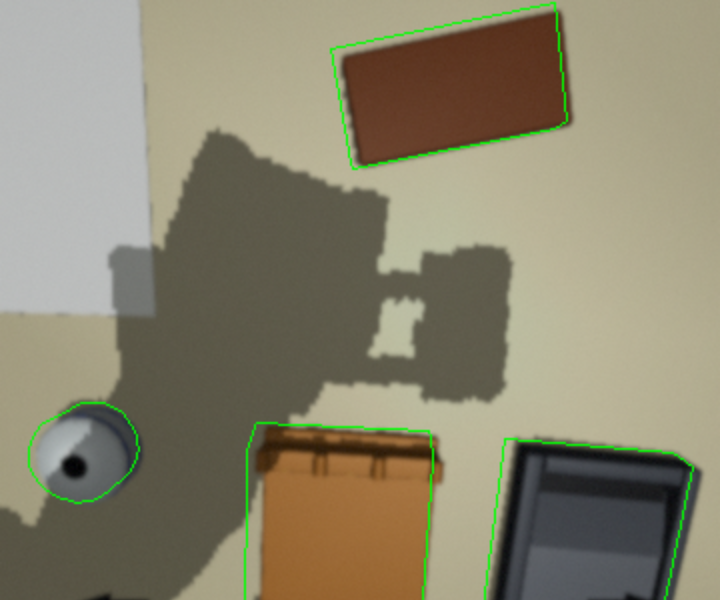

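```bash
python3 -c "
from h import *
to(570,60,260,0.1,False)"
```

```text
t 1.4 tcp [ 499.7 -225.2  240.3] yaw 0.103 | shift cm [  9.94 -27.64  -1.98] turn [-0.     0.001  0.003] rows>= 4.7
```

>>> {"fn": "move_arm", "kwargs": {
  "rows": [
    [[9.9, -27.6, -2, 0, 0, 0, 1], [9.9, -27.6, -2, 0, 0, 0, 1], [9.9, -27.6, -2, 0, 0, 0, 1], [9.9, -27.6, -2, 0, 0, 0, 1], [9.9, -27.6, -2, 0, 0, 0, 1], [9.9, -27.6, -2, 0, 0, 0, 1], [9.9, -27.6, -2, 0, 0, 0, 1]]
  ]
}}

```text
clock: 2.28
tcp_pos: [569.8, 55.8, 260.4]
tool_rot: [[0.995, 0.098, -0.001], [0.098, -0.995, -0.002], [-0.001, 0.002, -1.0]]
wrist_force: [-0.8, 0.0, -0.1]
gripper_width: 1.0
```

```bash
python3 - <<'E'
from fit import *
print(np.abs(readout.get_obs()['joint_velocities']).max())
snap('wrist','w2'); im=cv2.imread('pics/w2.png');ci=load('w2')
for n,p in dict(sheet=(619,1.8,.076),black=(479.6,84.7,1.245),brush=(439,229,.1),pot=(469.7,-91,0)).items():
    cv2.polylines(im,[cv2.convexHull(proj(ci,M[n],p).astype(np.float32)).astype(np.int32)],1,(0,255,0),1)
cv2.imwrite('pics/w2o.png',im)
to(445,345,240,.2,False)
E
```

```text
0.0180142418896061
t 2.33 tcp [569.8  55.4 260.4] yaw 0.097 | shift cm [ -9.6  -30.04   1.99] turn [ 0.002  0.002 -0.103] rows>= 5.1
```

View pics/w2o.png

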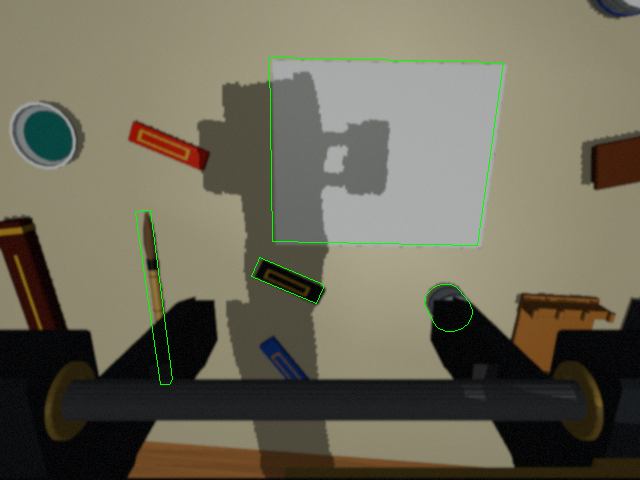

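Sheet, black stick and pot overlays agree with the wrist view to within about 2 px. The black stick (288,281) has a gold frame and is separate from blue (283,360) and red (168,145). Next is the bar.

>>> {"fn": "move_arm", "kwargs": {
  "rows": [
    [[-9.6, -30, 2, 0, 0, -0.1, 1], [-9.6, -30, 2, 0, 0, -0.1, 1], [-9.6, -30, 2, 0, 0, -0.1, 1], [-9.6, -30, 2, 0, 0, -0.1, 1], [-9.6, -30, 2, 0, 0, -0.1, 1], [-9.6, -30, 2, 0, 0, -0.1, 1], [-9.6, -30, 2, 0, 0, -0.1, 1], [-9.6, -30, 2, 0, 0, -0.1, 1]]
  ]
}}

```text
clock: 3.32
tcp_pos: [446.1, 344.6, 240.7]
tool_rot: [[0.981, 0.196, 0.001], [0.196, -0.981, -0.002], [0.0, 0.002, -1.0]]
wrist_force: [-0.8, 0.4, -0.9]
gripper_width: 1.0
```

```bash
python3 - <<'E'
from fit import *
print(readout.get_obs()['qpos'])
snap('wrist','w3'); im=cv2.imread('pics/w3.png');ci=load('w3')
for n,p in dict(bar=(444.8,356.5,.2),brush=(439,229,.06)).items():
    cv2.polylines(im,[cv2.convexHull(proj(ci,M[n],p).astype(np.float32)).astype(np.int32)],1,(0,255,0),1)
cv2.imwrite('pics/w3o.png',im)
to(445,356.5,60,.2);to(445,356.5,10,.2)
E
```

```text
[-0.69747159  0.6016982  -0.07165541  1.75516062  0.05988906  0.78757986
 -2.17278837]
t 3.38 tcp [445.9 345.  240.8] yaw 0.197 | shift cm [ 0.13 -1.17 19.95] turn [ 0.001 -0.    -0.003] rows>= 3.2
t 3.38 tcp [445.9 345.  240.8] yaw 0.197 | shift cm [ 0.12 -1.18 24.95] turn [ 0.001 -0.    -0.003] rows>= 4.0
```

View pics/w3o.png

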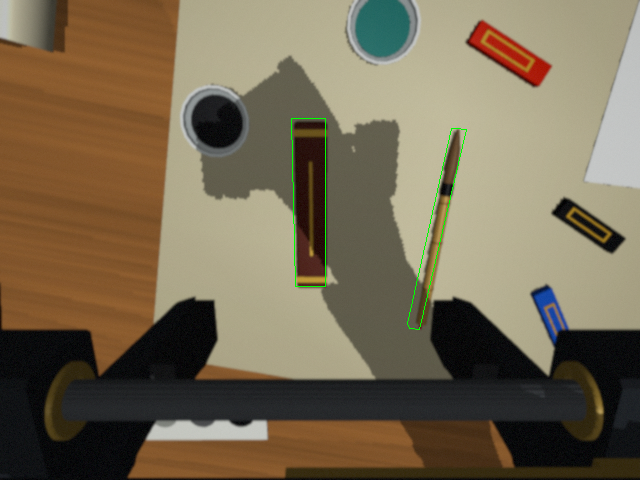

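Bar overlay fits at (310,203). It has two brass bands, and the black dish (215,120) clears the fingers. Descending.

>>> {"fn": "move_arm", "kwargs": {
  "rows": [
    [[0.1, -1.2, 6, 0, 0, 0, 1], [0.1, -1.2, 12, 0, 0, 0, 1], [0.1, -1.2, 17, 0, 0, 0, 1], [0.1, -1.2, 20.5, 0, 0, 0, 1], [0.1, -1.2, 22.8, 0, 0, 0, 1], [0.1, -1.2, 23.7, 0, 0, 0, 1], [0.1, -1.2, 23.7, 0, 0, 0, 1], [0.1, -1.2, 23.7, 0, 0, 0, -1], [0.1, -1.2, 23.7, 0, 0, 0, -1], [0.1, -1.2, 23.7, 0, 0, 0, -1]]
  ],
  "grip_force": 30
}}

```text
clock: 4.62
tcp_pos: [443.2, 360.0, 4.3]
tool_rot: [[0.98, 0.2, 0.001], [0.2, -0.98, 0.001], [0.001, -0.0, -1.0]]
wrist_force: [-0.7, -0.8, 0.5]
gripper_width: 0.688
```

>>> {"fn": "move_arm", "kwargs": {
  "rows": [
    [[0, 0, 0, 0, 0, 0, -1], [0, 0, 0, 0, 0, 0, -1], [0, 0, 0, 0, 0, 0, -1]]
  ]
}}

```text
clock: 5.0
tcp_pos: [443.1, 358.4, 3.7]
tool_rot: [[0.98, 0.2, -0.0], [0.2, -0.98, -0.002], [-0.001, 0.002, -1.0]]
wrist_force: [1.2, -3.2, 1.7]
gripper_width: 0.346
```

```bash
python3 -c "
from h import *
print(readout.get_obs()['gripper_width']*88)
to(689.8,6,100,1.644,False);to(689.8,6,3,1.644,False)"
```

```text
30.419210955767987
t 5.0 tcp [443.1 358.4   3.7] yaw 0.201 | shift cm [17.13 39.48 -9.56] turn [ 1.000e-03  2.000e-03 -1.443e+00] rows>= 7.1
t 5.0 tcp [443.1 358.4   3.7] yaw 0.201 | shift cm [17.14 39.46  0.14] turn [ 1.000e-03  2.000e-03 -1.443e+00] rows>= 6.9
```

>>> {"fn": "move_arm", "kwargs": {
  "rows": [
    [[0, 0, -3, 0, 0, 0, -1], [0, 0, -7, 0, 0, 0, -1], [0, 0, -9.6, 0, 0, 0, -1], [2, 4.6, -9.6, 0, 0, -0.17, -1], [4.2, 9.6, -9.6, 0, 0, -0.35, -1], [6.4, 14.6, -9.6, 0, 0, -0.53, -1], [8.6, 19.8, -9.6, 0, 0, -0.71, -1], [10.8, 25, -9.6, 0, 0, -0.89, -1], [13, 30, -9.6, 0, 0, -1.07, -1], [15, 35, -9.6, 0, 0, -1.25, -1]]
  ]
}}

```text
clock: 6.25
tcp_pos: [660.4, 44.9, 99.0]
tool_rot: [[0.113, 0.994, -0.001], [0.994, -0.113, -0.0], [-0.0, -0.001, -1.0]]
wrist_force: [1.5, 1.9, -2.9]
gripper_width: 0.339
```

```bash
python3 -c "
from h import *
print(readout.get_obs()['gripper_width']*88)
to(689.9,4.5,100,1.644,False);"
```

```text
29.795788320698595
t 6.25 tcp [660.4  44.9  99. ] yaw 1.457 | shift cm [-3.68  3.39 -0.1 ] turn [-0.001  0.    -0.187] rows>= 0.8
```

>>> {"fn": "move_arm", "kwargs": {
  "rows": [
    [[-1.8, 1.7, 0, 0, 0, -0.1, -1], [-3.4, 3.2, 2, 0, 0, -0.187, -1], [-3.4, 3.2, 5, 0, 0, -0.187, -1], [-3.4, 3.2, 6, 0, 0, -0.187, -1], [-3.4, 3.2, 6, 0, 0, -0.187, -1], [-3.4, 3.2, 6, 0, 0, -0.187, -1]]
  ]
}}

```text
clock: 7.0
tcp_pos: [688.4, 10.1, 40.9]
tool_rot: [[-0.069, 0.998, 0.002], [0.998, 0.069, 0.0], [0.0, 0.002, -1.0]]
wrist_force: [-0.4, 0.3, -1.5]
gripper_width: 0.339
```

```bash
python3 - <<'E'
from fit import *
snap('top','t2');im=cv2.imread('pics/t2.png');ci=load('t2')
for n,p in dict(sheet=(619,1,.073),bar=(689.9,6.2,1.644)).items():
    Q=M[n]
    cv2.polylines(im,[cv2.convexHull(proj(ci,Q,p).astype(np.float32)).astype(np.int32)],1,(0,255,0),1)
to(689.9,4.5,5,1.644,False)
snap('wrist','w4');iw=cv2.imread('pics/w4.png');ci=load('w4')
cv2.polylines(iw,[cv2.convexHull(proj(ci,M['sheet'],(619,1,.073)).astype(np.float32)).astype(np.int32)],1,(0,255,0),1)
b=M['bar']+[0,0,34]
cv2.polylines(iw,[cv2.convexHull(proj(ci,b,(689.9,6.2,1.644)).astype(np.float32)).astype(np.int32)],1,(0,0,255),1)
cv2.imwrite('pics/w4o.png',iw)
E
```

```text
t 7.05 tcp [688.6  10.   41. ] yaw 1.639 | shift cm [-0.56  0.09  3.6 ] turn [ 0.002 -0.    -0.005] rows>= 0.6
```

View pics/w4o.png

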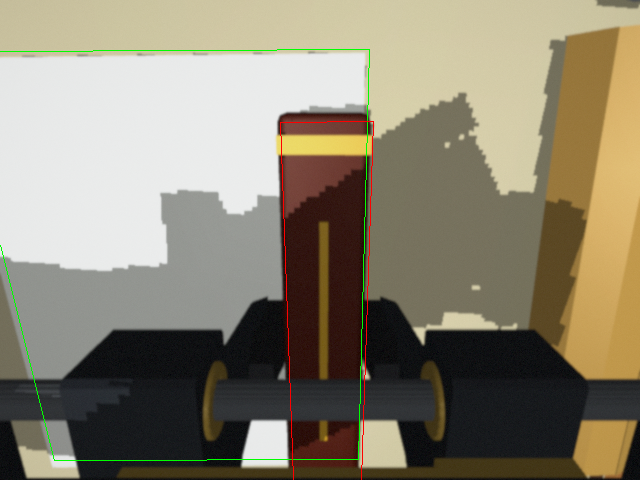

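The held bar is seen at (325,290), about 2.6 mm too far along +y. The far sheet edge matches the overlay.

>>> {"fn": "move_arm", "kwargs": {
  "rows": [
    [[-0.26, 0.1, 1.2, 0, 0, -0.005, -1], [-0.26, 0.1, 2.4, 0, 0, -0.005, -1], [-0.26, 0.1, 3.2, 0, 0, -0.005, -1], [-0.26, 0.1, 3.5, 0, 0, -0.005, -1], [-0.26, 0.1, 3.6, 0, 0, -0.005, -1], [-0.26, 0.1, 3.6, 0, 0, -0.005, -1]]
  ]
}}

```text
clock: 7.85
tcp_pos: [689.3, 7.0, 3.9]
tool_rot: [[-0.073, 0.997, 0.001], [0.997, 0.073, 0.0], [0.0, 0.001, -1.0]]
wrist_force: [0.7, 0.2, -3.0]
gripper_width: 0.336
```

>>> {"fn": "move_arm", "kwargs": {
  "rows": [
    [[0, 0, 0.06, 0, 0, 0, -1], [0, 0, 0.06, 0, 0, 0, -1]]
  ]
}}

```text
clock: 8.1
tcp_pos: [689.4, 6.9, 3.8]
tool_rot: [[-0.073, 0.997, 0.001], [0.997, 0.073, 0.0], [0.0, 0.001, -1.0]]
wrist_force: [-1.8, -0.6, 1.5]
gripper_width: 0.339
```

Contact (the force sign flipped). Open gently and rise.

>>> {"fn": "move_arm", "kwargs": {
  "rows": [
    [[0, 0, 0, 0, 0, 0, 0], [0, 0, 0, 0, 0, 0, 0], [0, 0, 0, 0, 0, 0, 0.2], [0, 0, -1, 0, 0, 0, 0.2], [0, 0, -3, 0, 0, 0, 0.2], [0, 0, -8, 0, 0, 0, 1], [0, 0, -14, 0, 0, 0, 1], [0, 0, -20, 0, 0, 0, 1], [0, 0, -20, 0, 0, 0, 1]]
  ]
}}

```text
clock: 9.22
tcp_pos: [692.5, 8.3, 211.0]
tool_rot: [[-0.073, 0.997, 0.013], [0.997, 0.072, 0.002], [0.001, 0.013, -1.0]]
wrist_force: [-0.3, 0.4, -0.6]
gripper_width: 0.999
```

```bash
python3 - <<'E'
from fit import *
print(readout.get_obs()['qpos'][[0,6]])
to(465,160,230,.1,False)
to(479.6,84.7,100,1.245,False)
E
```

```text
[ 0.22351015 -0.42521929]
t 9.22 tcp [692.5   8.3 211. ] yaw 1.643 | shift cm [ 16.79 -21.56  -2.15] turn [ 0.009 -0.011  1.543] rows>= 4.4
t 9.22 tcp [692.5   8.3 211. ] yaw 1.643 | shift cm [  9.15 -20.82  10.85] turn [ 0.012 -0.004  0.398] rows>= 4.0
```

>>> {"fn": "move_arm", "kwargs": {
  "rows": [
    [[2.4, -5.2, 2.4, 0, 0, 0.1, 0.15], [4.7, -10.4, 5, 0.01, 0, 0.2, 0.15], [7, -15.6, 7.6, 0.01, 0, 0.3, 0.15], [9.15, -20.8, 10, 0.01, 0, 0.4, 0.15], [9.15, -20.8, 10, 0.01, 0, 0.4, 0.15], [9.15, -20.8, 10, 0.01, 0, 0.4, 0.15]]
  ]
}}

```text
clock: 9.98
tcp_pos: [475.8, 83.2, 103.6]
tool_rot: [[0.32, 0.947, -0.008], [0.947, -0.32, 0.001], [-0.001, -0.008, -1.0]]
wrist_force: [1.2, 0.6, 0.9]
gripper_width: 0.575
```

```bash
python3 - <<'E'
from fit import *
snap('wrist','w5');iw=cv2.imread('pics/w5.png');ci=load('w5')
cv2.polylines(iw,[cv2.convexHull(proj(ci,M['black'],(479.6,84.7,1.245)).astype(np.float32)).astype(np.int32)],1,(0,255,0),1)
cv2.imwrite('pics/w5o.png',iw)
to(479.6,84.7,2,1.245,False)
E
```

```text
t 10.03 tcp [476.7  82.9 103.7] yaw 1.243 | shift cm [ 0.27  0.29 10.17] turn [-0.007  0.001 -0.002] rows>= 1.6
```

View pics/w5o.png

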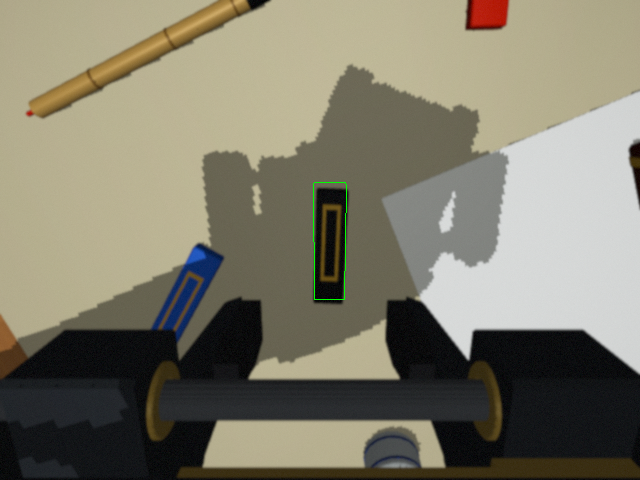

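The black stick is at (330,243) with a gold frame, about 5 px (3 mm) nearer than predicted. Blue (187,290) is clear of the fingers.

>>> {"fn": "move_arm", "kwargs": {
  "rows": [
    [[0, 0.28, 4, -0.007, 0, 0, 0.15], [0, 0.28, 7.5, -0.007, 0, 0, 0.15], [0, 0.28, 9.4, -0.007, 0, 0, 0.15], [0, 0.28, 10.1, -0.007, 0, 0, 0.15], [0, 0.28, 10.1, -0.007, 0, 0, 0.15], [0, 0.28, 10.1, -0.007, 0, 0, -1], [0, 0.28, 10.1, -0.007, 0, 0, -1], [0, 0.28, 10.1, -0.007, 0, 0, -1], [0, 0.28, 10.1, -0.007, 0, 0, -1], [0, 0.28, 10.1, -0.007, 0, 0, -1]]
  ],
  "grip_force": 15
}}

```text
clock: 11.28
tcp_pos: [476.8, 82.1, 2.5]
tool_rot: [[0.321, 0.947, -0.002], [0.947, -0.321, -0.001], [-0.002, -0.002, -1.0]]
wrist_force: [1.7, -0.4, 5.1]
gripper_width: 0.226
```

```bash
python3 -c "
from h import *
print(readout.get_obs()['gripper_width']*88)
to(645,-244,90,1.861,False);"
```

```text
19.914808027832173
t 11.28 tcp [476.8  82.1   2.5] yaw 1.244 | shift cm [-25.49  26.39  -8.76] turn [-0.002  0.001 -0.617] rows>= 6.0
```

>>> {"fn": "move_arm", "kwargs": {
  "rows": [
    [[0, 0, -3, 0, 0, 0, -1], [0, 0, -8, 0, 0, 0, -1], [-4, 4.1, -9, 0, 0, -0.1, -1], [-8, 8.2, -9, 0, 0, -0.2, -1], [-12, 12.4, -9, 0, 0, -0.3, -1], [-16, 16.5, -9, 0, 0, -0.4, -1], [-20, 20.7, -9, 0, 0, -0.5, -1], [-23.5, 24.3, -9, 0, 0, -0.58, -1], [-25.4, 26.3, -9, 0, 0, -0.617, -1], [-25.4, 26.3, -9, 0, 0, -0.617, -1]]
  ]
}}

```text
clock: 12.52
tcp_pos: [643.7, -245.6, 90.7]
tool_rot: [[-0.281, 0.96, -0.004], [0.96, 0.281, -0.002], [-0.001, -0.004, -1.0]]
wrist_force: [-1.2, 0.9, -0.3]
gripper_width: 0.227
```

>>> {"fn": "move_arm", "kwargs": {
  "rows": [
    [[0, 0, 0, 0, 0, 0, -1], [0, 0, 2, 0, 0, 0, -1], [0, 0, 4, 0, 0, 0, -1], [0, 0, 4, 0, 0, 0, -1], [0, 0, 4, 0, 0, 0, -1]]
  ]
}}

```text
clock: 13.15
tcp_pos: [644.2, -242.5, 51.7]
tool_rot: [[-0.286, 0.958, -0.003], [0.958, 0.286, -0.001], [0.0, -0.003, -1.0]]
wrist_force: [0.3, -0.4, 0.3]
gripper_width: 0.223
```

```bash
python3 - <<'E'
from fit import *
print(readout.get_obs()['gripper_width']*88)
to(645,-244,25,1.861,False)
o=readout.get_obs()
snap('wrist','w6');iw=cv2.imread('pics/w6.png');ci=load('w6')
def dr(P,p,c): cv2.polylines(iw,[cv2.convexHull(proj(ci,P,p).astype(np.float32)).astype(np.int32)],1,c,1)
dr(M['stand'],(645,-244,.29),(0,255,0))
dr(M['black']+[0,0,o['tcp_pos'][2]-2.5],(o['tcp_pos'][0],o['tcp_pos'][1],np.arctan2(o['tool_rot'][1,0],o['tool_rot'][0,0])),(0,0,255))
cv2.imwrite('pics/w6o.png',iw)
E
```

```text
19.618342873076774
t 13.15 tcp [ 644.2 -242.5   51.7] yaw 1.861 | shift cm [-0.17  0.05  2.67] turn [-0.003 -0.     0.   ] rows>= 0.4
```

View pics/w6o.png

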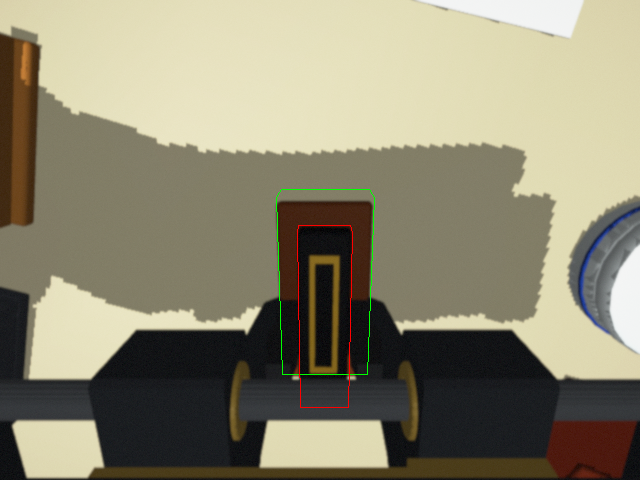

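In the wrist view the stand end (row 202) sits about 12 px (5 mm) nearer than predicted, while the stick matches its prediction. I'll lower it and compare the two ends by pixel profile.

>>> {"fn": "move_arm", "kwargs": {
  "rows": [
    [[-0.4, 0.05, 1, -0.003, 0, 0, -1], [-0.4, 0.05, 2, -0.003, 0, 0, -1], [-0.4, 0.05, 2.3, -0.003, 0, 0, -1], [-0.4, 0.05, 2.3, -0.003, 0, 0, -1]]
  ]
}}

```text
clock: 13.7
tcp_pos: [645.4, -246.4, 28.4]
tool_rot: [[-0.286, 0.958, -0.001], [0.958, 0.286, 0.0], [0.0, -0.001, -1.0]]
wrist_force: [-0.1, 0.4, 0.0]
gripper_width: 0.227
```

```bash
python3 - <<'E'
from fit import *
o=readout.get_obs();print(o['tcp_pos'],o['wrist_force'])
snap('wrist','w7');im=cv2.imread('pics/w7.png');ci=load('w7')
print([(r,*im[r,325]) for r in range(180,262,3)])
print([(c,*im[230,c]) for c in range(266,386,4)])
E
```

```text
[ 645.43309445 -246.39748211   28.44141795] [-0.12603786  0.4085249   0.00955756]
[(180, np.uint8(106), np.uint8(128), np.uint8(134)), (183, np.uint8(104), np.uint8(127), np.uint8(132)), (186, np.uint8(105), np.uint8(127), np.uint8(133)), (189, np.uint8(105), np.uint8(127), np.uint8(133)), (192, np.uint8(104), np.uint8(127), np.uint8(133)), (195, np.uint8(105), np.uint8(128), np.uint8(134)), (198, np.uint8(105), np.uint8(127), np.uint8(133)), (201, np.uint8(65), np.uint8(82), np.uint8(93)), (204, np.uint8(12), np.uint8(27), np.uint8(57)), (207, np.uint8(22), np.uint8(37), np.uint8(68)), (210, np.uint8(21), np.uint8(36), np.uint8(68)), (213, np.uint8(22), np.uint8(39), np.uint8(70)), (216, np.uint8(19), np.uint8(36), np.uint8(69)), (219, np.uint8(17), np.uint8(36), np.uint8(69)), (222, np.uint8(23), np.uint8(36), np.uint8(71)), (225, np.uint8(15), np.uint8(28), np.uint8(59)), (228, np.uint8(9), np.uint8(7), np.uint8(11)), (231, np.uint8(9), np.uint8(7), np.uint8(4)), (234, np.uint8(16), np.uint8(15), np.uint8(16)), (237, np.uint8(20), np.uint8(17), np.uint8(17)), (240, np.uint8(20), n
[... 1118 characters left out ...]
.uint8(6), np.uint8(5)), (330, np.uint8(8), np.uint8(6), np.uint8(7)), (334, np.uint8(6), np.uint8(7), np.uint8(8)), (338, np.uint8(7), np.uint8(4), np.uint8(3)), (342, np.uint8(10), np.uint8(12), np.uint8(13)), (346, np.uint8(8), np.uint8(9), np.uint8(4)), (350, np.uint8(13), np.uint8(22), np.uint8(43)), (354, np.uint8(19), np.uint8(38), np.uint8(69)), (358, np.uint8(7), np.uint8(32), np.uint8(65)), (362, np.uint8(19), np.uint8(36), np.uint8(69)), (366, np.uint8(17), np.uint8(35), np.uint8(68)), (370, np.uint8(17), np.uint8(37), np.uint8(69)), (374, np.uint8(14), np.uint8(34), np.uint8(67)), (378, np.uint8(68), np.uint8(85), np.uint8(96)), (382, np.uint8(107), np.uint8(130), np.uint8(134))]
```

```bash
python3 - <<'E'
from fit import *
ci=load('w7');c,s=np.cos(1.861),np.sin(1.861)
def loc(u,v,z):
    p=w(ci,u,v,z)[:2]-np.array([645.4,-246.4]); return np.round([p@[c,s],p@[-s,c]],1)
print('stand end z22',loc(325,204.5,22),'z15',loc(325,201,15),'stick end',loc(325,226.5,26),loc(325,232.5,36))
print('stand sides',loc(269,230,22),loc(378,230,22),'stick sides',loc(298.5,230,36),loc(351,230,36))
E
```

```text
stand end z22 [45.6 -0.1] z15 [45.7 -0.2] stick end [37.7 -0.1] [37.9 -0.2]
stand sides [35.2 22.2] [ 35.3 -21.3] stick sides [38.9  9.5] [38.9 -9.5]
```

>>> {"fn": "move_arm", "kwargs": {
  "rows": [
    [[0, 0, 0.2, 0, 0, 0, -1], [0, 0, 0.35, 0, 0, 0, -1], [0, 0, 0.35, 0, 0, 0, -1]]
  ]
}}

```text
clock: 14.12
tcp_pos: [645.6, -246.6, 25.3]
tool_rot: [[-0.286, 0.958, -0.001], [0.958, 0.286, -0.0], [-0.0, -0.001, -1.0]]
wrist_force: [-0.6, -0.1, -0.7]
gripper_width: 0.222
```

>>> {"fn": "move_arm", "kwargs": {
  "rows": [
    [[0, 0, 0.05, 0, 0, 0, -1], [0, 0, 0.09, 0, 0, 0, -1], [0, 0, 0.09, 0, 0, 0, -1]]
  ]
}}

```text
clock: 14.5
tcp_pos: [645.7, -246.6, 24.6]
tool_rot: [[-0.286, 0.958, -0.0], [0.958, 0.286, -0.0], [-0.0, -0.0, -1.0]]
wrist_force: [-0.0, 0.3, -0.3]
gripper_width: 0.221
```

>>> {"fn": "move_arm", "kwargs": {
  "rows": [
    [[0, 0, 0.06, 0, 0, 0, -1], [0, 0, 0.06, 0, 0, 0, -1]]
  ]
}}

```text
clock: 14.75
tcp_pos: [645.7, -246.6, 24.6]
tool_rot: [[-0.286, 0.958, -0.0], [0.958, 0.286, -0.0], [-0.0, -0.0, -1.0]]
wrist_force: [-1.7, 0.6, 4.9]
gripper_width: 0.225
```

>>> {"fn": "move_arm", "kwargs": {
  "rows": [
    [[0, 0, 0, 0, 0, 0, -0.2], [0, 0, 0, 0, 0, 0, -0.1], [0, 0, 0, 0, 0, 0, 0], [0, 0, -1, 0, 0, 0, 0], [0, 0, -3, 0, 0, 0, 0], [0, 0, -8, 0, 0, 0, 0], [0, 0, -14, 0, 0, 0, 0], [0, 0, -19, 0, 0, 0, 0], [0, 0, -19, 0, 0, 0, 0]]
  ]
}}

```text
clock: 15.88
tcp_pos: [648.9, -246.1, 220.9]
tool_rot: [[-0.286, 0.958, 0.01], [0.958, 0.286, -0.002], [-0.005, 0.009, -1.0]]
wrist_force: [0.7, -0.1, -0.7]
gripper_width: 0.499
```

```bash
python3 - <<'E'
from fit import *
print(readout.get_obs()['qpos'][[0,6]])
to(470,-91,150,1.0,False)
to(470,-91,150,0.2,False)
E
```

```text
[0.65787372 0.09355029]
t 15.88 tcp [ 648.9 -246.1  220.9] yaw 1.861 | shift cm [ 20.01 -12.77   6.87] turn [0.011 0.    0.861] rows>= 4.0
t 15.88 tcp [ 648.9 -246.1  220.9] yaw 1.861 | shift cm [ 20.01 -12.77   6.87] turn [ 0.011 -0.004  1.661] rows>= 4.0
```

>>> {"fn": "move_arm", "kwargs": {
  "rows": [
    [[2, -1.3, 0, 0.01, 0, 0.18, 1], [4, -2.6, 1, 0.01, 0, 0.36, 1], [6.5, -4, 2, 0.01, 0, 0.54, 1], [9, -5.5, 4, 0.01, 0, 0.72, 1], [12, -7.4, 6, 0.01, 0, 0.9, 1], [15, -9.5, 8, 0.01, 0, 1.08, 1], [17.5, -11.5, 9, 0.01, 0, 1.26, 1], [20, -12.8, 10, 0.01, 0, 1.44, 1], [20, -12.8, 10, 0.01, 0, 1.62, 1], [20, -12.8, 10, 0.01, 0, 1.8, 1]]
  ]
}}

```text
clock: 17.12
tcp_pos: [465.4, -90.9, 114.1]
tool_rot: [[0.998, 0.056, -0.008], [0.056, -0.998, 0.005], [-0.008, -0.006, -1.0]]
wrist_force: [0.9, -0.1, 0.8]
gripper_width: 1.002
```

>>> {"fn": "move_arm", "kwargs": {
  "rows": [
    [[0, 0, 0, 0, 0, 0, 1], [0, 0, 0, 0, 0, 0, 1]]
  ]
}}

```text
clock: 17.38
tcp_pos: [465.8, -91.4, 114.0]
tool_rot: [[0.998, 0.064, -0.007], [0.064, -0.998, 0.005], [-0.007, -0.005, -1.0]]
wrist_force: [0.9, 0.0, -0.1]
gripper_width: 0.997
```

```bash
python3 - <<'E'
from fit import *
o=readout.get_obs();print(o['tcp_pos'])
snap('wrist','w8');im=cv2.imread('pics/w8.png');ci=load('w8')
def dr(P,p,c): cv2.polylines(im,[cv2.convexHull(proj(ci,P,p).astype(np.float32)).astype(np.int32)],1,c,1)
dr(M['pot'],(469.7,-91,0),(0,255,0)); dr(M['rest'],(435.5,-217,.053),(0,255,0))
cv2.imwrite('pics/w8o.png',im)
to(469.7,-91,4,.05,False)
E
```

```text
[465.84215093 -91.41740876 114.04166163]
t 17.43 tcp [465.8 -91.5 114. ] yaw 0.063 | shift cm [ 0.47  0.04 11.  ] turn [-0.005  0.007  0.013] rows>= 1.8
```

View pics/w8o.png

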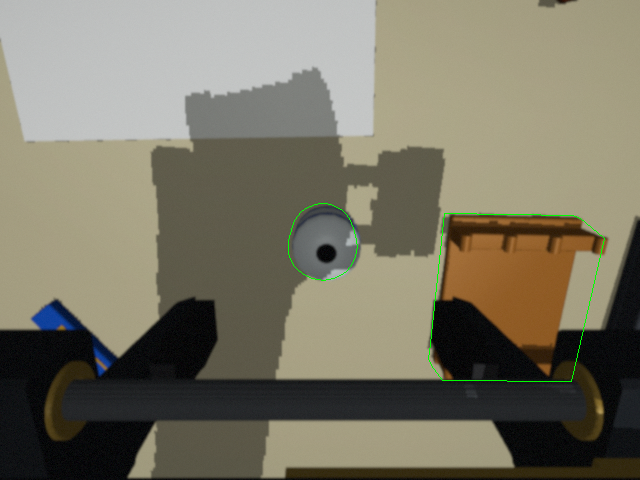

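The pot overlay fits at (323,242), and the brush rest clears the fingers. Grasping.

>>> {"fn": "move_arm", "kwargs": {
  "rows": [
    [[0.35, 0.08, 3, -0.005, 0.007, 0.01, 1], [0.35, 0.08, 6, -0.005, 0.007, 0.01, 1], [0.35, 0.08, 9, -0.005, 0.007, 0.01, 1], [0.35, 0.08, 10.6, -0.005, 0.007, 0.01, 1], [0.35, 0.08, 11, -0.005, 0.007, 0.01, 1], [0.35, 0.08, 11, -0.005, 0.007, 0.01, 0], [0.35, 0.08, 11, -0.005, 0.007, 0.01, -0.3], [0.35, 0.08, 11, -0.005, 0.007, 0.01, -1], [0.35, 0.08, 11, -0.005, 0.007, 0.01, -1], [0.35, 0.08, 11, -0.005, 0.007, 0.01, -1]]
  ],
  "grip_force": 15
}}

```text
clock: 18.68
tcp_pos: [468.7, -91.7, 4.1]
tool_rot: [[0.999, 0.051, 0.0], [0.051, -0.999, 0.0], [0.0, -0.0, -1.0]]
wrist_force: [-0.0, 0.2, 3.2]
gripper_width: 0.471
```

```bash
python3 -c "
from h import *
print(readout.get_obs()['gripper_width']*88)
to(536,-333,110,.03,False);"
```

```text
41.462774252051446
t 18.68 tcp [468.7 -91.7   4.1] yaw 0.051 | shift cm [  5.5   24.44 -10.59] turn [-0.    -0.     0.021] rows>= 4.4
```

>>> {"fn": "move_arm", "kwargs": {
  "rows": [
    [[0, 0, -3, 0, 0, 0, -1], [0, 0, -8, 0, 0, 0, -1], [1, 4, -10.6, 0, 0, 0, -1], [2.2, 9, -10.6, 0, 0, 0, -1], [3.4, 14, -10.6, 0, 0, 0, -1], [4.6, 19, -10.6, 0, 0, 0.02, -1], [5.2, 23, -10.6, 0, 0, 0.02, -1], [5.5, 24.4, -10.6, 0, 0, 0.02, -1], [5.5, 24.4, -10.6, 0, 0, 0.02, -1], [5.5, 24.4, -10.6, 0, 0, 0.02, -1]]
  ]
}}

```text
clock: 19.92
tcp_pos: [536.0, -329.6, 109.7]
tool_rot: [[0.999, 0.034, -0.001], [0.034, -0.999, 0.002], [-0.001, -0.002, -1.0]]
wrist_force: [0.4, 0.2, -1.2]
gripper_width: 0.473
```

```bash
python3 - <<'E'
from fit import *
o=readout.get_obs();print(o['tcp_pos'],o['gripper_width']*88)
snap('wrist','w9');im=cv2.imread('pics/w9.png');ci=load('w9')
def dr(P,p,c): cv2.polylines(im,[cv2.convexHull(proj(ci,P,p).astype(np.float32)).astype(np.int32)],1,c,1)
dr(M['stone'],(430.3,-337.8,.03),(0,255,0))
cv2.imwrite('pics/w9o.png',im)
to(536,-333,4,.03,False)
# top-view refit with edges of the stone
t=cv2.imread('pics/top.png');cv2.imwrite('pics/st.png',cv2.resize(t[225:325,455:535],None,fx=6,fy=6,interpolation=cv2.INTER_CUBIC))
E
```

```text
[ 535.95052332 -329.55477436  109.69648138] 41.59234346299924
t 19.98 tcp [ 536.  -329.7  109.8] yaw 0.034 | shift cm [-0.    0.35 10.58] turn [-0.002  0.001  0.004] rows>= 1.7
```

View pics/w9o.png

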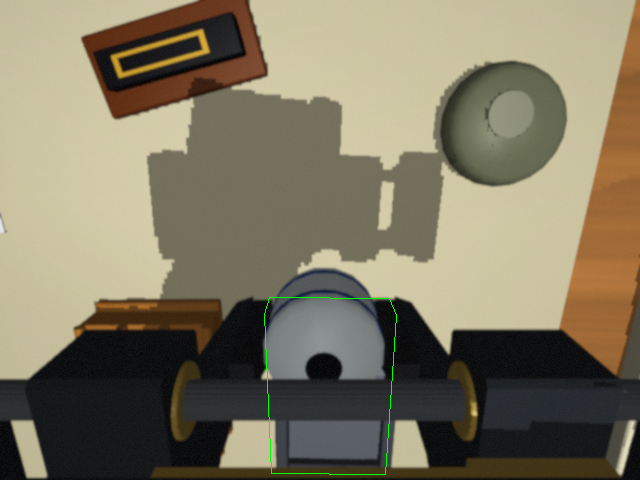

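The stick lies well on its stand (164,55). The pot is held and the stone is mostly hidden below it. Its yaw still needs a better estimate, so I'll refit from multiple starts on the top image and on w1's visible edges.

```bash
python3 - <<'E'
from fit import *
im=cv2.imread('pics/top.png');ci=load('top')
for th in(20,28,40):
    h=mask(im,(462,232,528,318),th)
    best=max((fit(ci,h,M['stone'],(431,-337,y),8,(4,4,.05)) for y in(-.06,-.02,.03,.08,.12)),key=lambda r:r[1]); print(th,best)
# subpixel edges in w1
g=cv2.GaussianBlur(cv2.imread('pics/w1.png').astype(np.float32),(0,0),1).sum(2);c1=load('w1')
L=[];R=[];T=[]
for r in range(238,300,3):
    d=np.diff(g[r]); a=378+np.argmin(d[378:412]); b=468+np.argmax(d[468:500]); L.append((a+.5,r)); R.append((b+.5,r))
for c in range(405,485,4):
    d=np.diff(g[:,c]); T.append((c,205+np.argmin(d[205:245])+.5))
for n,pts,z in(('L',L,0),('R',R,26),('T',T,0)):
    P=np.array([w(c1,u,v,z)[:2] for u,v in pts]); vx,vy,x0,y0=cv2.fitLine(P.astype(np.float32),cv2.DIST_HUBER,0,.01,.01).ravel()
    print(n,pts[0],pts[-1],'pt',x0,y0,'ang',np.arctan2(vy,vx))
# inner walls visible in current wrist view
E
```

```text
20 (array([ 4.30337520e+02, -3.38330511e+02, -1.74942224e-03]), np.float64(0.9518412728841177))
28 (array([ 4.30250053e+02, -3.37867900e+02,  4.25561377e-04]), np.float64(0.9608127833726329))
40 (array([ 4.30337720e+02, -3.38276133e+02, -3.09221582e-03]), np.float64(0.9762631947669613))
L (np.float64(394.5), 238) (np.float64(384.5), 298) pt 450.36 -298.25 ang 0.0021245545
R (np.float64(490.5), 238) (np.float64(476.5), 298) pt 461.95 -383.45 ang 0.013312655
T (405, np.float64(220.5)) (481, np.float64(229.5)) pt 496.88116 -344.29538 ang 1.5519767
```

View pics/st.png

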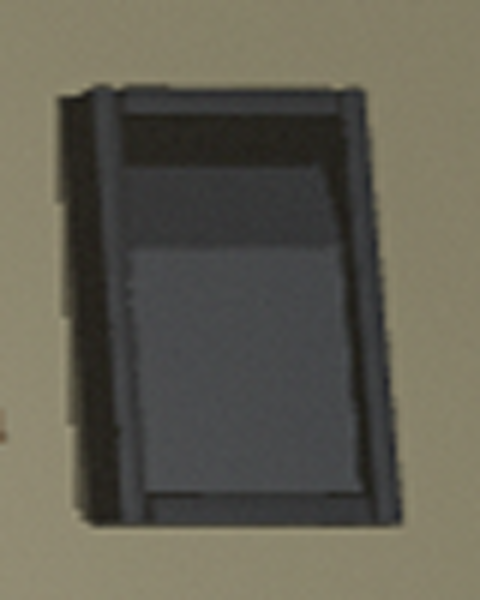

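The crop shows the stone near square to the world (yaw≈0). Both views give its centre as about (431,-340), so the pot goes to (537,-340).

>>> {"fn": "move_arm", "kwargs": {
  "rows": [
    [[0.07, 0.5, 0, 0, 0, 0, -1], [0.07, 1.03, 2, 0, 0, 0, -1], [0.07, 1.03, 5, 0, 0, 0, -1], [0.07, 1.03, 8, 0, 0, 0, -1], [0.07, 1.03, 9.7, 0, 0, 0, -1], [0.07, 1.03, 10.4, 0, 0, 0, -1], [0.07, 1.03, 10.5, 0, 0, 0, -1], [0.07, 1.03, 10.5, 0, 0, 0, -1]]
  ]
}}

```text
clock: 20.98
tcp_pos: [537.6, -343.1, 5.6]
tool_rot: [[1.0, 0.031, 0.001], [0.031, -1.0, -0.001], [0.001, 0.001, -1.0]]
wrist_force: [0.4, -0.5, -1.3]
gripper_width: 0.477
```

>>> {"fn": "move_arm", "kwargs": {
  "rows": [
    [[0, -0.15, 0, 0, 0, 0, -1], [0, -0.27, 0.05, 0, 0, 0, -1], [0, -0.27, 0.12, 0, 0, 0, -1], [0, -0.27, 0.12, 0, 0, 0, -1]]
  ]
}}

```text
clock: 21.48
tcp_pos: [537.0, -339.8, 4.1]
tool_rot: [[1.0, 0.031, 0.0], [0.031, -1.0, 0.0], [0.0, -0.0, -1.0]]
wrist_force: [0.7, 0.7, 3.5]
gripper_width: 0.475
```

Contact at z 4.1. Release and rise.

>>> {"fn": "move_arm", "kwargs": {
  "rows": [
    [[0, 0, 0, 0, 0, 0, 0.2], [0, 0, 0, 0, 0, 0, 0.6], [0, 0, 0, 0, 0, 0, 0.8], [0, 0, -1, 0, 0, 0, 0.8], [0, 0, -4, 0, 0, 0, 0.8], [0, 0, -8, 0, 0, 0, 0.8], [0, 0, -14, 0, 0, 0, 0.3], [0, 0, -17, 0, 0, 0, 0.3], [0, 0, -17, 0, 0, 0, 0.3]]
  ]
}}

```text
clock: 22.6
tcp_pos: [538.6, -340.9, 177.2]
tool_rot: [[1.0, 0.03, 0.006], [0.03, -1.0, -0.003], [0.005, 0.003, -1.0]]
wrist_force: [0.4, -0.7, -0.0]
gripper_width: 0.654
```

```bash
python3 - <<'E'
from fit import *
snap('wrist','w10');im=cv2.imread('pics/w10.png');ci=load('w10')
def dr(P,p,c): cv2.polylines(im,[cv2.convexHull(proj(ci,P,p).astype(np.float32)).astype(np.int32)],1,c,1)
dr(M['stone'],(431,-340,0),(0,255,0));dr(M['pot'],(537,-340,0),(0,0,255));dr(M['rest'],(435.5,-217,.053),(0,255,0))
cv2.imwrite('pics/w10o.png',im)
to(440,229,110,.06,False)
E
```

```text
t 22.65 tcp [ 537.2 -340.4  175. ] yaw 0.031 | shift cm [ -7.99 -57.22   6.42] turn [ 0.001 -0.002 -0.029] rows>= 9.3
```

View pics/w10o.png

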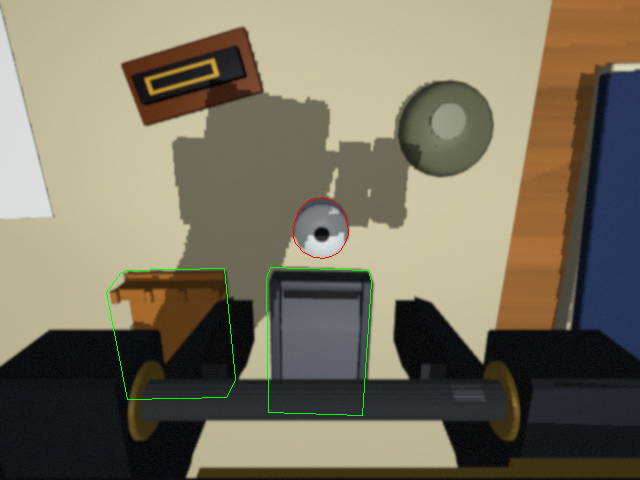

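Pot (321,228) and stone match the overlays, with a gap of about 20 mm and the pot on the centre line. Now the brush.

>>> {"fn": "move_arm", "kwargs": {
  "rows": [
    [[-0.6, -5.5, 0, 0, 0, 0, 0.3], [-1.4, -11.5, 0, 0, 0, 0, 0.3], [-2.2, -17.5, 1, 0, 0, 0, 0.3], [-3.1, -23.5, 2, 0, 0, -0.02, 0.3], [-3.9, -29.5, 3, 0, 0, -0.04, 0.3], [-4.8, -35.5, 4, 0, 0, -0.06, 0.3], [-5.7, -41.5, 5, 0, 0, -0.06, 0.3], [-6.6, -47.5, 6, 0, 0, -0.06, 0.3], [-7.4, -53.3, 6, 0, 0, -0.06, 0.3], [-8, -57.2, 6, 0, 0, -0.06, 0.3]]
  ]
}}

```text
clock: 23.9
tcp_pos: [437.3, 232.0, 112.5]
tool_rot: [[0.996, 0.094, -0.003], [0.094, -0.996, -0.0], [-0.003, -0.0, -1.0]]
wrist_force: [-0.5, -0.4, 0.7]
gripper_width: 0.649
```

>>> {"fn": "move_arm", "kwargs": {
  "rows": [
    [[0, 0, 0, 0, 0, 0, 0.3], [0, 0, 0, 0, 0, 0, 0.3], [0, 0, 0, 0, 0, 0, 0.3]]
  ]
}}

```text
clock: 24.28
tcp_pos: [439.4, 226.9, 113.3]
tool_rot: [[0.996, 0.088, -0.001], [0.088, -0.996, -0.002], [-0.001, 0.002, -1.0]]
wrist_force: [-0.2, -0.6, 0.3]
gripper_width: 0.652
```

```bash
python3 - <<'E'
from fit import *
o=readout.get_obs();print(o['tcp_pos'])
snap('wrist','w11');im=cv2.imread('pics/w11.png');ci=load('w11')
def dr(P,p,c): cv2.polylines(im,[cv2.convexHull(proj(ci,P,p).astype(np.float32)).astype(np.int32)],1,c,1)
dr(M['brush'],(440,229,.095),(0,255,0))
u=proj(ci,np.array([[0,0,5.5]]),(440,229,0))[0];print(u)
cv2.imwrite('pics/w11o.png',im)
to(440,229,3,.095,False)
E
```

```text
[439.38776038 226.92409591 113.34832654]
[319.17851672 241.99231397]
t 24.32 tcp [439.5 227.2 113.5] yaw 0.088 | shift cm [ 0.08 -0.19 11.05] turn [ 0.001  0.001 -0.007] rows>= 1.8
```

View pics/w11o.png

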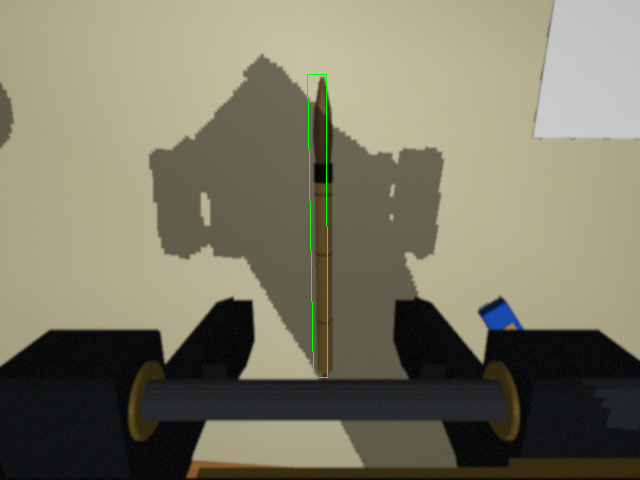

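The brush lies straight up the image, from its tip at (322,78) to its butt at about (323,377).

```bash
python3 - <<'E'
from fit import *
ci=load('w11');a=w(ci,322,78,5);b=w(ci,323,377,5.5);print(a,b,a-b,w(ci,323,242,5.5))
d=(a-b)/np.linalg.norm(a-b);m=a-100*d;print('mid',m)
to(m[0],m[1],2.5,.088,False)
E
```

```text
[541.5 236.    5. ] [335.2 217.2   5.5] [206.3  18.8  -0.5] [440.2 226.4   5.5]
mid [441.91295022 226.9246896    5.24136464]
t 24.32 tcp [439.5 227.2 113.5] yaw 0.088 | shift cm [ 0.25  0.03 11.1 ] turn [ 0.001  0.001 -0.   ] rows>= 1.8
```

>>> {"fn": "move_arm", "kwargs": {
  "rows": [
    [[0.25, 0.05, 4, 0, 0, 0, 0.3], [0.25, 0.05, 8, 0, 0, 0, 0.3], [0.25, 0.05, 10.3, 0, 0, 0, 0.1], [0.25, 0.05, 11.1, 0, 0, 0, 0], [0.25, 0.05, 11.1, 0, 0, 0, 0], [0.25, 0.05, 11.1, 0, 0, 0, -0.5], [0.25, 0.05, 11.1, 0, 0, 0, -1], [0.25, 0.05, 11.1, 0, 0, 0, -1], [0.25, 0.05, 11.1, 0, 0, 0, -1], [0.25, 0.05, 11.1, 0, 0, 0, -1]]
  ],
  "grip_force": 10
}}

```text
clock: 25.58
tcp_pos: [442.0, 229.0, 3.1]
tool_rot: [[0.996, 0.091, 0.0], [0.091, -0.996, 0.0], [0.0, -0.0, -1.0]]
wrist_force: [-0.3, -1.5, 6.0]
gripper_width: 0.122
```

```bash
python3 -c "
from h import *
print(readout.get_obs()['gripper_width']*88)
to(436,-219,110,.05,False);"
```

```text
10.692807742718946
t 25.57 tcp [442.  229.    3.1] yaw 0.091 | shift cm [ -4.65  44.56 -10.7 ] turn [-0.    -0.     0.041] rows>= 7.4
```

>>> {"fn": "move_arm", "kwargs": {
  "rows": [
    [[0, 0, -4, 0, 0, 0, -1], [0, 0, -9, 0, 0, 0, -1], [-0.4, 4, -10.7, 0, 0, 0, -1], [-1, 9.5, -10.7, 0, 0, 0, -1], [-1.6, 15.5, -10.7, 0, 0, 0.01, -1], [-2.2, 21.5, -10.7, 0, 0, 0.02, -1], [-2.9, 27.5, -10.7, 0, 0, 0.03, -1], [-3.5, 33.5, -10.7, 0, 0, 0.04, -1], [-4.1, 39.5, -10.7, 0, 0, 0.04, -1], [-4.6, 44.5, -10.7, 0, 0, 0.04, -1]]
  ]
}}

```text
clock: 26.82
tcp_pos: [435.7, -221.0, 109.5]
tool_rot: [[0.999, 0.049, -0.001], [0.049, -0.999, -0.0], [-0.001, 0.0, -1.0]]
wrist_force: [0.4, -0.1, -0.7]
gripper_width: 0.12
```

>>> {"fn": "move_arm", "kwargs": {
  "rows": [
    [[0, 0, 1, 0, 0, 0, -1], [0, 0, 3, 0, 0, 0, -1], [0, 0, 4.5, 0, 0, 0, -1], [0, 0, 4.5, 0, 0, 0, -1]]
  ]
}}

```text
clock: 27.32
tcp_pos: [435.7, -216.7, 63.7]
tool_rot: [[0.999, 0.053, -0.003], [0.053, -0.999, 0.002], [-0.003, -0.002, -1.0]]
wrist_force: [-0.2, -0.8, -0.1]
gripper_width: 0.125
```

```bash
python3 - <<'E'
from fit import *
o=readout.get_obs();print(o['tcp_pos'],o['gripper_width']*88)
snap('wrist','w12');im=cv2.imread('pics/w12.png')
cv2.imwrite('pics/w12c.png',cv2.resize(im[20:380,180:460],None,fx=1.65,fy=1.65))
to(436,-219,31.5,.05,False)
E
```

```text
[ 435.7331247  -216.69801264   63.68720607] 10.958446741461742
t 27.38 tcp [ 436.2 -217.    64.3] yaw 0.053 | shift cm [-0.02  0.2   3.28] turn [-0.001  0.001  0.003] rows>= 0.5
```

View pics/w12c.png

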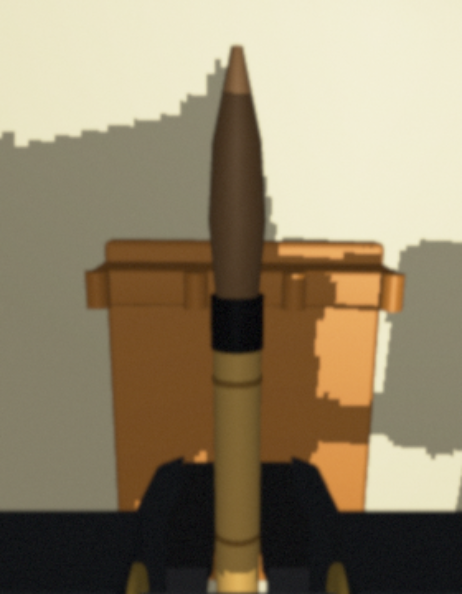

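The teeth are at crop columns 97/196/292/393, so the middle notch is at column 244.5. The brush is at column 237 but higher up. I'll work out the lateral offset.

```bash
python3 - <<'E'
from fit import *
ci=load('w12');o=np.array([435.9,-216.9]);yaw=.053;c,s=np.cos(yaw),np.sin(yaw)
def loc(cu,cv,z):
    p=w(ci,cu/1.65+180,cv/1.65+20,z)[:2]-o; return np.round([p@[c,s],p@[s,-c]],1)
for cu in(97,196,292,393): print('tooth',loc(cu,272,34))
print('base far',loc(107,240,8),loc(382,243,8),'brush',loc(237,320,66.5),loc(238,500,66.5),'tip',loc(237,47,66.5))
print('base edge far row',loc(245,241,0), 'base sides',loc(118,510,8),loc(365,510,8))
E
```

```text
tooth [ 50.2 -37.1]
tooth [ 50.2 -10.5]
tooth [50.3 15.4]
tooth [50.3 42.6]
base far [ 56.1 -39.1] [55.3 44.8] brush [44.2  0.7] [-0.8  1. ] tip [99.8  0.7]
base edge far row [55.1  3. ] base sides [-36.  -40.7] [-35.8  45. ]
```

>>> {"fn": "move_arm", "kwargs": {
  "rows": [
    [[0, 0.17, 0.5, 0, 0, 0.006, -1], [0, 0.17, 1.3, 0, 0, 0.006, -1], [0, 0.17, 2.2, 0, 0, 0.006, -1], [0, 0.17, 2.8, 0, 0, 0.006, -1], [0, 0.17, 3.1, 0, 0, 0.006, -1], [0, 0.17, 3.1, 0, 0, 0.006, -1]]
  ]
}}

```text
clock: 28.12
tcp_pos: [436.3, -220.0, 33.4]
tool_rot: [[0.999, 0.045, -0.001], [0.045, -0.999, 0.0], [-0.001, -0.0, -1.0]]
wrist_force: [0.1, -0.3, -0.2]
gripper_width: 0.122
```

>>> {"fn": "move_arm", "kwargs": {
  "rows": [
    [[0, -0.12, 0.1, 0, 0, 0, -1], [0, -0.12, 0.22, 0, 0, 0, -1], [0, -0.12, 0.22, 0, 0, 0, -1]]
  ]
}}

```text
clock: 28.5
tcp_pos: [436.4, -218.9, 31.5]
tool_rot: [[0.999, 0.045, -0.0], [0.045, -0.999, 0.0], [-0.0, -0.0, -1.0]]
wrist_force: [0.3, -0.1, -0.7]
gripper_width: 0.121
```

>>> {"fn": "move_arm", "kwargs": {
  "rows": [
    [[0, 0, 0.04, 0, 0, 0, -1], [0, 0, 0.08, 0, 0, 0, -1], [0, 0, 0.08, 0, 0, 0, -1]]
  ]
}}

```text
clock: 28.88
tcp_pos: [436.4, -218.9, 31.1]
tool_rot: [[0.999, 0.045, 0.0], [0.045, -0.999, -0.0], [0.0, 0.0, -1.0]]
wrist_force: [-1.4, 0.2, 3.3]
gripper_width: 0.124
```

>>> {"fn": "move_arm", "kwargs": {
  "rows": [
    [[0, 0, 0, 0, 0, 0, -0.5], [0, 0, 0, 0, 0, 0, -0.3], [0, 0, 0, 0, 0, 0, -0.2], [0, 0, -1, 0, 0, 0, -0.2], [0, 0, -3, 0, 0, 0, -0.2], [0, 0, -8, 0, 0, 0, -0.2], [0, 0, -13, 0, 0, 0, -0.2], [0, 0, -13, 0, 0, 0, -0.2]]
  ]
}}

```text
clock: 29.88
tcp_pos: [438.3, -219.8, 164.3]
tool_rot: [[0.999, 0.044, 0.007], [0.044, -0.999, -0.002], [0.007, 0.003, -1.0]]
wrist_force: [0.1, -0.4, 0.0]
gripper_width: 0.402
```

```bash
python3 - <<'E'
from fit import *
snap('wrist','w13');im=cv2.imread('pics/w13.png');ci=load('w13')
hsv=cv2.cvtColor(im,cv2.COLOR_BGR2HSV);o=readout.get_obs();print(o['tcp_pos'])
# profile across teeth row (brush end near tip, and between bridges)
for x,z in((52,34),(75,33),(20,33)):
    row=[]
    for y in np.arange(-46,47,2.):
        c,s=np.cos(.045),np.sin(.045); P=np.array([[435.9+c*x-s*y,-218.8+s*x+c*y,z]])
        u,v=cv2.projectPoints(P,ci['rvec'],ci['tvec'],ci['mtx'],None)[0].ravel(); row.append(int(im[int(round(v)),int(round(u))].sum()) if 0<=v<480 and 0<=u<640 else -1)
    print(x,row)
to(480,-100,250,.05,False)
E
```

```text
[ 437.03833754 -219.54619784  162.39909598]
52 [339, 339, 341, 277, 175, 175, 180, 176, 173, 171, 176, 173, 174, 177, 177, 183, 173, 172, 173, 178, 144, 124, 140, 157, 133, 129, 169, 175, 174, 170, 176, 173, 170, 179, 163, 169, 168, 176, 178, 176, 167, 181, 176, 309, 330, 325, 331]
75 [655, 657, 655, 655, 657, 658, 657, 660, 660, 658, 657, 654, 653, 654, 656, 654, 653, 650, 651, 641, 285, 138, 161, 172, 140, 156, 338, 339, 340, 342, 346, 337, 340, 337, 333, 337, 333, 337, 332, 331, 334, 336, 329, 329, 337, 337, 336]
20 [338, 338, 334, 266, 201, 201, 198, 205, 208, 205, 203, 206, 204, 200, 194, 203, 197, 200, 202, 197, 191, 223, 235, 239, 233, 195, 201, 207, 211, 209, 201, 199, 211, 199, 204, 202, 201, 200, 201, 205, 205, 209, 203, 298, 319, 320, 320]
t 29.93 tcp [ 437.  -219.5  162.4] yaw 0.044 | shift cm [  4.85 -11.74  -8.76] turn [ 0.002 -0.003 -0.006] rows>= 2.5
```

>>> {"fn": "move_arm", "kwargs": {
  "rows": [
    [[0, 0, -6, 0, 0, 0, -0.2], [0, 6, -10, 0, 0, 0, -0.2], [-1, 12, -12, 0, 0, 0, -0.2], [-3, 18, -12, 0, 0, 0, -0.2], [-7, 23, -12, 0, 0, 0, -0.2], [-12, 27, -12, 0, 0, 0, -0.2], [-17, 30, -12, 0, 0, 0, -0.2], [-22, 33, -12, 0, 0, 0, -0.2], [-25, 36, -12, 0, 0, 0, -0.2], [-25, 36, -12, 0, 0, 0, -0.2]]
  ]
}}

```text
clock: 31.18
tcp_pos: [197.1, -592.2, 278.0]
tool_rot: [[0.999, 0.036, -0.005], [0.036, -0.999, 0.002], [-0.005, -0.002, -1.0]]
wrist_force: [1.4, 0.0, 0.4]
gripper_width: 0.398
```

```bash
python3 - <<'E'
from fit import *
o=readout.get_obs();print(o['tcp_pos'],o['wrist_force'])
snap('top','t3');im=cv2.imread('pics/t3.png');old=cv2.imread('pics/top.png');ci=load('t3')
g=lambda i:cv2.cvtColor(i,cv2.COLOR_BGR2GRAY).astype(int)
d=abs(g(im)-g(old))>30
for n,(a,b,c,e) in dict(red=(165,158,218,190),teal=(105,152,148,192),blue=(235,280,282,328),sheetnear=(240,160,372,230)).items(): print(n,'changed px',d[b:e,a:c].sum())
# bar on sheet: dark pixels
a,b,c,e=240,112,372,170
m=(g(im)[b:e,a:c]<95).astype(np.uint8);n,l,s,_=cv2.connectedComponentsWithStats(m);i=1+np.argmax(s[1:,4]);y,x=np.where(l==i)
h=np.c_[x+a,y+b];h=np.vstack([h+np.array(q) for q in((-.5,-.5),(.5,.5),(-.5,.5),(.5,-.5))]).astype(np.float32)
p,iou=fit(ci,h,M['bar'],(689,6,1.644));print('bar',h.min(0),h.max(0),p,iou)
S=(619,1.8,.074);c_,s_=np.cos(S[2]),np.sin(S[2]);q=p[:2]-S[:2];print('bar in sheet',q@[c_,s_],q@[-s_,c_],p[2]-S[2]-np.pi/2)
h=mask(im,(470,195,520,233),14);print('pot px',h.min(0),h.max(0),*fit(ci,h,M['pot'],(536,-338,0)))
E
```

```text
[ 197.06785828 -592.16870331  277.97900351] [1.36713527 0.02729517 0.41312853]
red changed px 0
teal changed px 0
blue changed px 0
sheetnear changed px 0
bar [258.5 125.5] [344.5 147.5] [689.50126531   9.05622243   1.64009921] 0.9918346131920459
bar in sheet 70.8447914475873 2.0240304872174124 -0.004697121415825789
pot px [471.5 203.5] [502.5 229.5] [ 5.38643154e+02 -3.35909972e+02  2.91308085e-02] 0.8867852926294485
```

```bash
python3 -c "
from h import *
print(np.abs(readout.get_obs()['joint_velocities']).max()); print(manip.sign_off())"
```

```text
0.05793545703375573
the job is handed in; nothing more can be done
None
```

All four things are placed, with the paperweight bar first, and the job was handed in at about 31 s of the 112 s allowed. Each was lowered until the wrist force showed contact, then let go. The order was bar, black ink stick, water pot, brush.

Last checks, measured from the images:
- **Bar:** its far side is about 4 mm inside the sheet's far edge. It is about 2 mm off centre along the edge and square to it within 0.005 rad.
- **Black stick:** just before lowering, its end was 7.8 mm inside the stand's end (8 mm is ideal) and it was within about 0.5 mm of the middle sideways. A later wrist picture showed it lying on the stand.
- **Water pot:** it stands about 20–22 mm behind the inkstone. The wrist view puts it on the centre line.
- **Brush:** it lies in the middle notches of both bridges, centred within about 1 mm at the far bridge. I checked the seating by pixel values and contact height only, because the picture allowance was used up.
- **Left alone:** the red stick, teal dish and blue stick show no changed pixels.

One check disagreed: the top camera put the pot about 2 mm off the centre line. That fit was poor (overlap 0.89, probably shadow), so I trusted the wrist view.

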